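# Set the extractor's suction dial to the fifth mark and start it

### The arm

A 7-joint arm with a two-finger parallel gripper is mounted at the origin on a cart in front of the work surface, level with it; the furniture and walls round the work are solid. World frame = base frame: x ahead of the robot, y to its left, z up, the work surface at z = 0. Lengths are in m, angles in rad, forces in N, time in s.
With the tool pointing down it reaches from about 0.35 to 0.775 m from the base axis. Payload 3.1 kg.
Tool frame: the origin (TCP) lies midway between the tips of the shut fingers; the grasp point (between the pads) lies env.pinch_z behind it (env.pinch_z is the distance from the TCP to the grasp point, in m); z points along the fingers, y is the line along which they close (so a half turn about z gives the same grasp; the last joint's range is limited). The gripper opens to 85 mm and grips with 20 to 120 N. Pads are 22 mm wide; open, the fingers measure 114 mm over their backs; the gripper's body (76 mm by 85 mm) begins 54 mm behind the grasp point. The pads swing forward as they close: fully open they stand 13 mm farther back than shut.
Start: joints at [1.223, 0.311, 0.014, 1.512, -0.004, 1.319, -0.027], TCP at [0.166, -0.524, 0.231] pointing down, gripper open.
Joint ranges: [-2.7, 2.7], [-0.3, 1.91], [-1.27, 1.3], [0.12, 2.57], [-1.44, 4.58], [0.2, 2.03], [-3.05, 3.05]. Speed limits (rad/s): [2.79, 2.79, 3.14, 3.14, 3.14, 3.14, 3.14].

### API

Orientations are given as a rotation vector (axis times angle).
In Python, from workcell import env, eyes, sign_off gives the robot as it stands.
- The arm moves only by the tool step_arm, never from a script. Its argument "increments" is a list of rows, each an object with "translation": the shift along the world's x, y, z each as a share of 10 cm, from -1 to 1, a list of three; "twist": the turn, a rotation vector about the world's x, y, z each as a share of 45 degrees, from -1 to 1, a list of three. In form: [{"translation": [dx, dy, dz], "twist": [ax, ay, az]}, ...]. A call has 1 to 8 rows; each row is the pose to reach, as a shift and turn from the pose commanded when the call began; what a row does not reach only later rows make up. A row lasts 1/10 s, in which the tool goes at most 50 mm and 8.59 degrees, less where a joint would pass 70% of its speed; a pose out of reach is approached as far as the arm can. A call with a number of a shift or a turn outside -1 to 1 is refused whole. A call with a gripper value outside its range is refused whole. "jaw" is the closure, from -1 (fully open) to 1 (shut), so that 0 is half open, set as the call begins (left out, the last holds). The fingers move at their own pace and stop on an object; "force" is the grip in N (left out, the last holds). Time passes only in rows, so rows that repeat a pose let the fingers close. It gives the time, the measured TCP pose, the force, the opening and the grip force at its end, in the units of the state.
- env.sense(): the state, without advancing time (a new reading comes with each control period).
- eyes.camera(name): name is "side" or "top"; returns the picture (400x640x3 uint8, red, green, blue); there is no depth.
- eyes.camera_model(name): a dict with "intrinsics" (3x3 intrinsics, pixels), "k1" (the pictures are not rectified: a ray, as slopes to the right and down, at radius r is drawn at 1 + k1 r^2 times it, then the intrinsics apply), "position" and "rotation" of the camera in the world. Camera axes: x right, y down, z forward; pixel columns grow to the right and rows downward; lengths in m; the calibration is good to about 2 mm. A picture is of the moment at which its call begins. camera_model takes no time and is no camera call.
- sign_off(): hands the job in; it is judged then, once.
The state is a dict: "clock": time; "joint_pos": joint angles; "qd": joint speeds; "tau": joint torques, N m; "position": TCP position; "eef_rot": TCP orientation; "ft_force": force on the tool from outside, world axes, zero at the start; "torque": the same for the moment, N m; "opening": opening from 0.0 (shut) to 1.0 (fully open); "grasp_force": force on a finger pad.
Only numpy, scipy, OpenCV 4.12 (cv2) and the standard library are available. Lean on these libraries where they do the work, as an engineer would, in place of code of your own. Each camera call takes 0.05 s, during which the arm holds its last target. There are 200 camera calls.

### The job

Set and start the grey dust-extractor controller on the bench: with a fingertip against the side of the dial's upright tab, push the dial round clockwise, click by click, until the tab rests at the fifth of the six white marks (the first is the one at the anticlockwise end), and only then press the flat round start button fully in and let it spring back. Only push and press: do not pinch the tab, do not press the mushroom-shaped stop button, and leave the loose things around the controller where they are.

Things in the scene. Friction and masses are not known exactly. Their poses are not given: they have to be found in the camera images.
- controller: Grey metal box with a black top panel, 180 (x) x 260 (y) x 60 mm high, fixed to the bench; origin at the centre of its underside on the bench, x towards its back, y to its left, z up. On its top: the dial (axis 53 mm to the left of centre), and to the right of it the flat start button (45 mm in front of and 83 mm to the right of centre) and the mushroom stop button (45 mm behind and 83 mm to the right of centre).
- dial_axis (a point): Point on the dial's vertical turning axis, 72 mm above the bench: the top face of the dial's disc (disc 104 mm in diameter, 10 mm thick). The axes are those of the controller. Six white marks, 13 mm long, lie around the dial 57 to 70 mm from this point, 30 degrees apart: seen from above, counted clockwise, mark 1 lies 75 degrees to the left (anticlockwise) of the controller's x axis and mark 6 lies 75 degrees to the right of it.
- tab (a point): Point on the middle of the top edge of the dial's finger tab, 34 mm out from the axis and 104 mm above the bench. The tab is an upright bar on the disc, from 7 to 53 mm out from the axis, 14 mm thick, standing 32 mm above the disc, with a white line along its top; it points radially outward at the mark that is set. x of this frame points outward along the tab, y to the tab's left (anticlockwise) face, which is pushed to turn the dial clockwise.
- dial (a joint): Angle of the dial in rad, growing clockwise seen from above. It clicks every 0.5236 rad (30 degrees): 0 = mark 1, 0.524 = mark 2, 1.047 = mark 3, 1.571 = mark 4, 2.094 = mark 5, 2.618 = mark 6; end stops just beyond marks 1 and 6. It starts at mark 1, 2 or 3. A spring detent: about 0.1 N m (some 3 N at the tab) lifts it out of a notch; once past half way it jumps by itself into the next notch and rests there.
- start (a joint): Travel of the start button in m: 0 = out, 0.006 = fully in. Springs back; about 5 N to press it fully in.
- start_top (a point): Centre of the top face of the start button, a flat round button 32 mm in diameter in a low dark ring, its top 83 mm above the bench; it moves straight down.
- stop (a joint): Travel of the stop button in m: 0 = out, 0.006 = fully in. Not to be pressed.
- stop_top (a point): Centre of the top of the mushroom-shaped stop button, 44 mm in diameter, standing 42 mm above the controller's top.
- tape_measure: Loose tape measure 60 x 80 x 66 mm behind the controller; origin at the centre of its underside.
- sanding_block: Loose sanding block 126 x 97 x 24 mm to the right of the controller; origin at the centre of its underside.
- masking_tape: Loose roll of masking tape, 101 mm in diameter, 25 mm high, lying in front of the controller; origin at the centre of its underside.

How it is judged:
By the outcome, as a careful person would: the job done as asked, in the order asked, and still so for the second after the job is handed in, with the robot touching nothing.
It also fails if it takes over 58 s, if anything falls off the work surface, if the arm or the gripper's body presses on something with over 40 N, if the wrist force passes 120 N, or if a joint passes its speed limit or range.

## Working session

There is one attempt and no reset: what is moved stays moved. The work goes in short steps, Python scripts to look and compute and a tool call to move; the robot and the scene stay as the last step left them, time stands still between calls to the robot, and variables do not carry over. Pictures are saved under pics/ and viewed, at most 10 in all, crops included, and the job is handed in when it is done.

Besides the shell and the picture viewer there is one more tool, called after "Emit:" as name(argument=value, ...) on one line, values as JSON. step_arm: Moves the arm, as the interface text tells. Its arguments: {"type":"object","properties":{"increments":{"type":"array","items":{"type":"object","properties":{"translation":{"type":"array","items":{"type":"number"}},"twist":{"type":"array","items":{"type":"number"}}}}},"jaw":{"type":"number"},"force":{"type":"number"}},"required":["increments"]}

```bash
mkdir -p pics; ls; python3 - <<'E'
from workcell import env, eyes
import cv2,numpy as np
for n in("top","side"):
    cv2.imwrite(f"pics/{n}0.png",eyes.camera(n)[:,:,::-1])
    m=eyes.camera_model(n);print(n,m)
s=env.sense();print(s,env.pinch_z)
E
```

```text
pics
top {'intrinsics': array([[471.39076348,   0.        , 323.31123769],
       [  0.        , 471.39076348, 200.98613427],
       [  0.        ,   0.        ,   1.        ]]), 'k1': 0.023333056317388225, 'position': array([0.39164921, 0.06361973, 0.92517002]), 'rotation': array([-1.93047276,  2.28735765, -0.25070679])}
side {'intrinsics': array([[470.95547581,   0.        , 318.54419   ],
       [  0.        , 470.95547581, 192.69715695],
       [  0.        ,   0.        ,   1.        ]]), 'k1': -0.10103863349793228, 'position': array([0.25184439, 0.75243676, 0.45947501]), 'rotation': array([-0.5130109 ,  2.45836498, -1.52841002])}
{'clock': 0.1, 'joint_pos': array([ 1.22330707,  0.31165305,  0.01399961,  1.51291719, -0.00438545,
        1.31922697, -0.02718687]), 'qd': array([-1.15679796e-04, -1.87330549e-03, -2.54910236e-03, -5.75489054e-03,
       -1.21190448e-03, -1.61464619e-05, -1.00915184e-03]), 'tau': array([ 5.37246924e-04, -3.80856371e+01,  1.46500119e-01, -2.31240892e+01,
        1.23136234e-02,  8.13188934e-03, -1.85638214e-05]), 'position': array([ 0.16537703, -0.52384252,  0.23031744]), 'eef_rot': array([-3.10281811e+00, -4.78273809e-01,  6.84736690e-04]), 'ft_force': array([0.75038103, 0.54207205, 0.35253735]), 'torque': array([ 0.01170918,  0.01920934, -0.02161195]), 'grasp_force': 0.0, 'opening': 1.0006752703742583} 0.0187
```

View pics/top0.png

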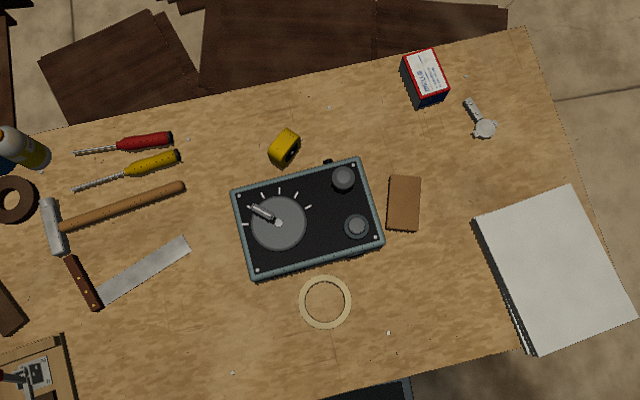

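View pics/side0.png

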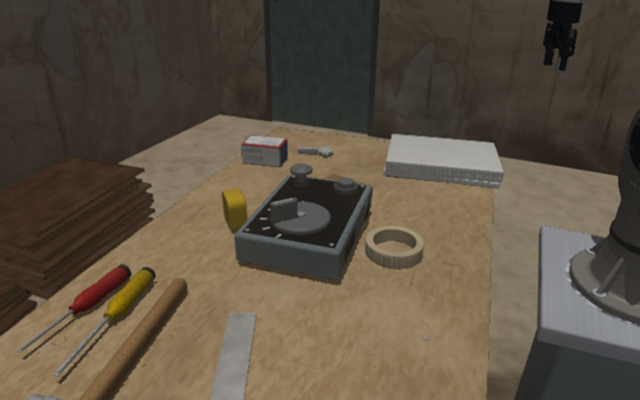

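The top view shows the controller centred near (307,218), dial disc near (278,222), tab pointing up-left to about (252,206), start button at (357,226), stop at (344,178). The side view agrees with this. Next I'll measure these points.

```bash
cat > h.py <<'E'
import numpy as np,cv2
from scipy.spatial.transform import Rotation as R
from workcell import env,eyes
def parts(n):
    m=eyes.camera_model(n);return m['intrinsics'],m['k1'],m['position'],R.from_rotvec(np.ravel(m['rotation'])).as_matrix() if np.size(m['rotation'])==3 else m['rotation']
def cast(n,uv,z):
    K,k,p,M=parts(n);d=np.array([(uv[0]-K[0,2])/K[0,0],(uv[1]-K[1,2])/K[1,1]]);s=d.copy()
    for _ in range(20): s=d/(1+k*(s@s))
    r=M@np.r_[s,1];return p+r*(z-p[2])/r[2]
def proj(n,P):
    K,k,p,M=parts(n);c=M.T@(np.asarray(P)-p);s=c[:2]/c[2];s=s*(1+k*(s@s));return s*K[0,0]+K[:2,2]
def snap(n,f,box=None,sc=1):
    im=eyes.camera(n)[:,:,::-1].copy()
    if box:im=im[box[1]:box[3],box[0]:box[2]]
    cv2.imwrite('pics/'+f,cv2.resize(im,None,fx=sc,fy=sc,interpolation=cv2.INTER_CUBIC))
E
python3 - <<'E'
from h import *
im=cv2.imread('pics/top0.png')
cv2.imwrite('pics/crop.png',cv2.resize(im[140:340,220:430],None,fx=3,fy=3,interpolation=cv2.INTER_CUBIC)[:600])
c=[cast('top',p,.06) for p in[(231,190),(359,157),(385,243),(254,281)]]
C=np.mean(c,0);print(np.round(c,4),C,[np.linalg.norm(c[i]-c[i-1]).round(4) for i in range(4)])
y=(c[0]-c[1])+(c[3]-c[2]);x=c[0]-c[3]+c[1]-c[2]
print('yaw',np.degrees(np.arctan2(y[1],y[0])-np.pi/2),np.degrees(np.arctan2(x[1],x[0])))
g=im[140:300,220:400].max(2);hs=cv2.HoughCircles(cv2.medianBlur(g,3),cv2.HOUGH_GRADIENT,1,10,param1=80,param2=15,minRadius=9,maxRadius=35)
print(hs[0]+[220,140,0] if hs is not None else None)
E
```

```text
[[ 0.6292  0.198   0.06  ]
 [ 0.6527 -0.0522  0.06  ]
 [ 0.4818 -0.0689  0.06  ]
 [ 0.454   0.1784  0.06  ]] [0.55443712 0.06383175 0.06      ] [np.float64(0.1763), np.float64(0.2512), np.float64(0.1717), np.float64(0.2488)]
yaw 5.898654065523216 5.979631249254013
[[278.5        223.5         27.70000076]
 [347.5        220.5         32.20000076]
 [342.5        176.5         12.19999981]
 [364.5        234.5         18.60000038]
 [336.5        195.5         28.79999924]
 [361.5        213.5         25.39999962]
 [355.5        226.5         12.10000038]
 [354.5        187.5         26.39999962]
 [323.5        299.5         19.89999962]
 [258.5        200.5         22.10000038]
 [372.5        240.5         11.        ]
 [271.5        256.5         23.20000076]
 [251.5        219.5         14.10000038]
 [399.5        200.5         27.70000076]
 [268.5        201.5         17.20000076]
 [282.5        153.5         14.69999981]
 [252.5        230.5         15.19999981]
 [263.5        222.5         13.80000019]
 [352.5        242.5         11.80000019]]
```

View pics/crop.png

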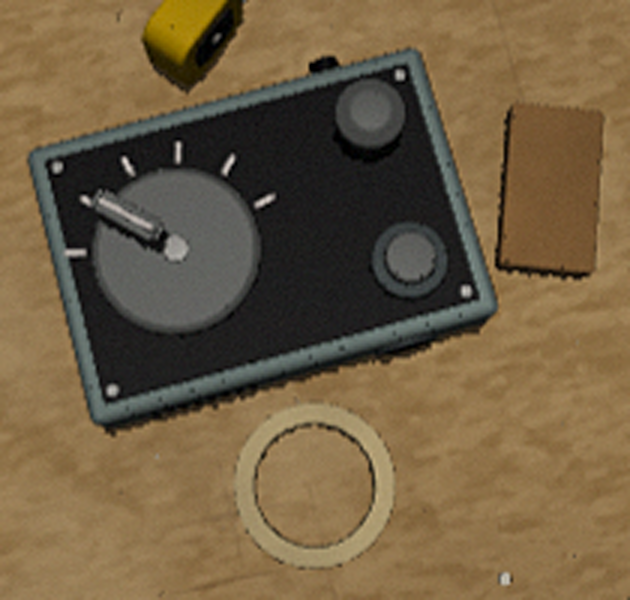

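Tab is at mark 2 of the six, so three clicks are needed. Crop centres: dial hub (176,248), start (410,257), stop (369,112).

```bash
python3 - <<'E'
from h import *
q=lambda a:(a[0]/3+220-.33,a[1]/3+140-.33)
d=cast('top',q((176,248)),.074);s=cast('top',q((411,257)),.083);st=cast('top',q((370,110)),.102)
t=cast('top',q((98,196)),.104)
C=np.array([.5544,.0638])
print('dial',d,'start',s,'stop',st,'tabouter',t)
for y in(5.9,):
    r=np.radians(y);M=np.array([[np.cos(r),-np.sin(r)],[np.sin(r),np.cos(r)]])
    for p in((0,.053),(-.045,-.083),(.045,-.083)):print(C+M@p)
v=t-d;print('tab az',np.degrees(np.arctan2(v[1],v[0])),np.hypot(*v[:2]))
E
```

```text
dial [0.55039394 0.11826028 0.074     ] start [ 0.51948866 -0.02113961  0.083     ] stop [ 0.60897786 -0.01130026  0.102     ] tabouter [0.5834915  0.15726937 0.104     ]
[0.548952   0.11651925]
[ 0.51817015 -0.023386  ]
[ 0.60769341 -0.01413467]
tab az 49.68681176350046 0.05115815992901303
```

Emit:
step_arm(increments=[{"translation": [0.4,0.65,0],"twist": [0,0,0.19]},{"translation": [0.8,1,0],"twist": [0,0,0.38]},{"translation": [1,1,0],"twist": [0,0,0.57]},{"translation": [1,1,0],"twist": [0,0,0.76]},{"translation": [1,1,0],"twist": [0,0,0.9]},{"translation": [1,1,0],"twist": [0,0,0.9]}], jaw=1)

```text
clock: 0.7
position: [0.2657, -0.4239, 0.2308]
eef_rot: [-2.746, -1.524, 0.0]
ft_force: [-0.5, 0.5, -0.2]
opening: 0.001
grasp_force: 0.0
```

Emit:
step_arm(increments=[{"translation": [0.3,0.5,0],"twist": [0,0,0.15]},{"translation": [0.5,1,0],"twist": [0,0,0.31]}])

```text
clock: 0.9
position: [0.3109, -0.3358, 0.2308]
eef_rot: [-2.545, -1.842, -0.001]
ft_force: [1.1, -0.1, 0.0]
opening: -0.001
grasp_force: 0.0
```

Emit:
step_arm(increments=[{"translation": [0.3,0.5,0],"twist": [0,0,0.15]},{"translation": [0.5,1,0],"twist": [0,0,0.31]}])

```text
clock: 1.1
position: [0.3569, -0.2454, 0.2312]
eef_rot: [2.298, 2.142, 0.001]
ft_force: [0.8, 0.9, 0.0]
opening: 0.001
grasp_force: 0.0
```

Emit:
step_arm(increments=[{"translation": [0.3,0.5,0],"twist": [0,0,0.15]},{"translation": [0.5,1,0],"twist": [0,0,0.31]}])

```text
clock: 1.3
position: [0.4022, -0.1566, 0.2313]
eef_rot: [2.021, 2.404, 0.0]
ft_force: [0.7, 0.1, -0.4]
opening: 0.004
grasp_force: 0.0
```

Emit:
step_arm(increments=[{"translation": [0.3,0.5,0],"twist": [0,0,0.15]},{"translation": [0.5,1,0],"twist": [0,0,0.31]}])

```text
clock: 1.5
position: [0.4475, -0.068, 0.2313]
eef_rot: [1.714, 2.632, 0.0]
ft_force: [0.8, -0.3, 0.6]
opening: 0.003
grasp_force: 0.0
```

Emit:
step_arm(increments=[{"translation": [0.3,0.5,0],"twist": [0,0,0.15]},{"translation": [0.5,1,0],"twist": [0,0,0.31]},{"translation": [0.5,1,0],"twist": [0,0,0.31]}])

```text
clock: 1.8
position: [0.4976, 0.0382, 0.2314]
eef_rot: [-1.371, -2.825, -0.009]
ft_force: [-1.0, -0.3, 0.2]
opening: 0.001
grasp_force: 0.0
```

Emit:
step_arm(increments=[{"translation": [0.2,0.45,0],"twist": [0,0,0.15]},{"translation": [0.5,0.9,0],"twist": [0,0,0.28]},{"translation": [0.5,0.9,0],"twist": [0,0,0.28]},{"translation": [0.5,0.9,0],"twist": [0,0,0.28]}])

```text
clock: 2.2
position: [0.5465, 0.1219, 0.2303]
eef_rot: [-1.065, -2.953, 0.001]
ft_force: [0.2, 0.0, 0.2]
opening: 0.004
grasp_force: 0.0
```

Emit:
step_arm(increments=[{"translation": [0.02,0.36,0],"twist": [0,0,0]},{"translation": [0.02,0.36,0],"twist": [0,0,0]},{"translation": [0.02,0.36,-0.4],"twist": [0,0,0]},{"translation": [0.02,0.36,-0.8],"twist": [0,0,0]},{"translation": [0.02,0.36,-0.8],"twist": [0,0,0]},{"translation": [0.02,0.36,-0.8],"twist": [0,0,0]}])

```text
clock: 2.8
position: [0.5487, 0.1548, 0.1516]
eef_rot: [-1.07, -2.954, 0.003]
ft_force: [0.7, 0.0, 0.8]
opening: 0.002
grasp_force: 0.0
```

```bash
python3 - <<'E'
from h import *
snap('top','t1.png',(220,140,430,300),3);snap('side','s1.png',(200,120,400,280),3)
s=env.sense();print(s['position'],s['eef_rot'],s['joint_pos'])
E
```

```text
[0.55032852 0.15681107 0.15387543] [1.06672381 2.9510543  0.00356256] [ 0.1933359   0.50346467 -0.72015242  1.55253942  0.34777513  1.21283034
  0.29026153]
```

View pics/t1.png

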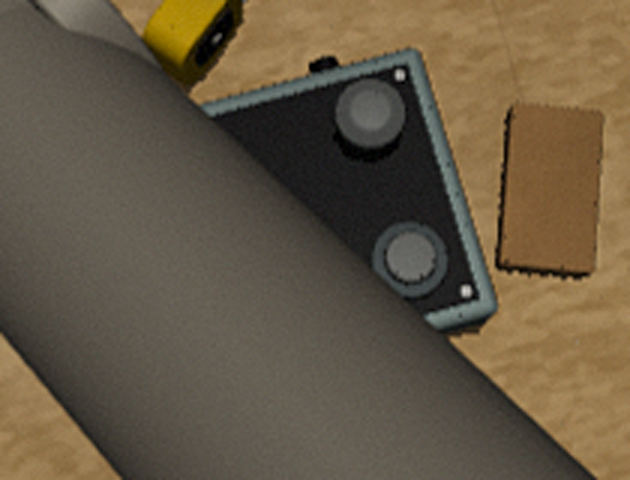

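View pics/s1.png

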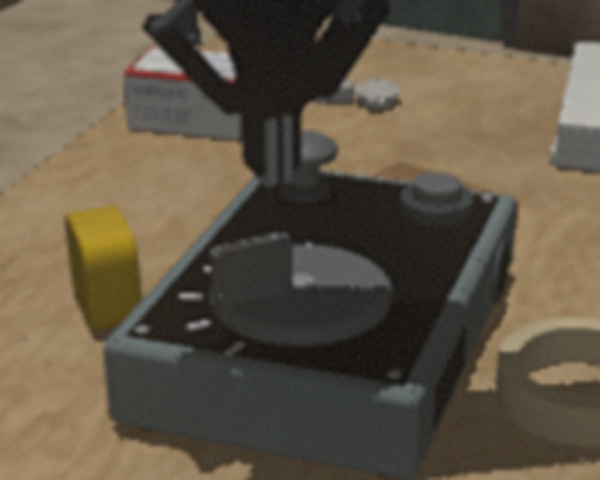

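The arm hides the dial in the top view. The side view shows shut fingertips at about (275,185) in the crop, above the disc, with the tab at (213–290, 235–290). I'll descend a little further to the anticlockwise side and check by projection.

Emit:
step_arm(increments=[{"translation": [-0.04,0.07,0],"twist": [0,0,0]},{"translation": [-0.04,0.07,-0.3],"twist": [0,0,0]},{"translation": [-0.04,0.07,-0.5],"twist": [0,0,0]},{"translation": [-0.04,0.07,-0.66],"twist": [0,0,0]},{"translation": [-0.04,0.07,-0.66],"twist": [0,0,0]},{"translation": [-0.04,0.07,-0.66],"twist": [0,0,0]}])

```text
clock: 3.5
position: [0.5453, 0.165, 0.0867]
eef_rot: [1.064, 2.955, 0.002]
ft_force: [0.3, -0.3, 0.4]
opening: -0.002
grasp_force: 0.0
```

```bash
python3 - <<'E'
from h import *
snap('side','s2.png',(200,120,400,280),3)
s=env.sense();print(s['position'],s['eef_rot'],s['ft_force'])
p=s['position'];print('tip px crop',(proj('side',p)-[200,120])*3)
print('tab outer top px',(proj('side',(.5834,.1573,.104))-[200,120])*3,'axis',(proj('side',(.55,.1175,.074))-[200,120])*3)
E
```

```text
[0.54575245 0.1651185  0.08708989] [1.06359112 2.95361876 0.00341391] [ 0.42793114  0.05004553 -0.14425856]
tip px crop [273.32201256 296.12361844]
tab outer top px [216.79399922 248.23315056] axis [303.99458277 276.87819615]
```

View pics/s2.png

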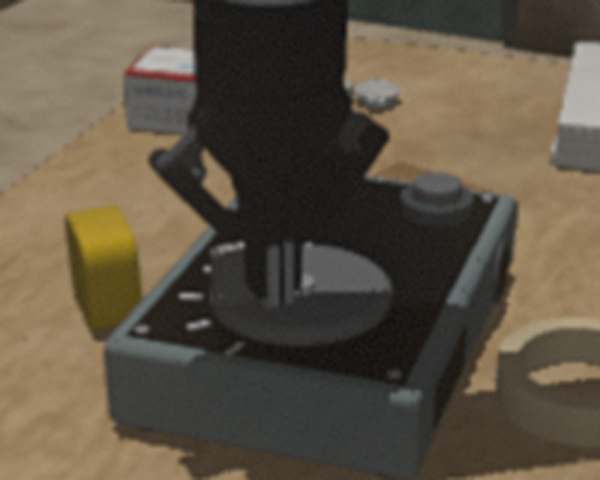

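The side crop shows the tip at about (278,303), close to the predicted (273,296). It is just above the disc on the tab's anticlockwise side. Pushing the first click.

Emit:
step_arm(increments=[{"translation": [0.07,-0.04,-0.02],"twist": [0,0,0]},{"translation": [0.13,-0.08,-0.02],"twist": [0,0,0]},{"translation": [0.17,-0.095,-0.02],"twist": [0,0,-0.12]},{"translation": [0.205,-0.105,-0.02],"twist": [0,0,-0.23]},{"translation": [0.235,-0.12,-0.02],"twist": [0,0,-0.34]},{"translation": [0.265,-0.14,-0.02],"twist": [0,0,-0.45]},{"translation": [0.265,-0.14,-0.02],"twist": [0,0,-0.45]},{"translation": [0.265,-0.14,-0.02],"twist": [0,0,-0.45]}])

```text
clock: 4.35
position: [0.5718, 0.1497, 0.0835]
eef_rot: [1.566, 2.723, 0.0]
ft_force: [-0.5, 0.1, 0.7]
opening: 0.0
grasp_force: 0.0
```

Emit:
step_arm(increments=[{"translation": [0.035,-0.025,0],"twist": [0,0,-0.13]},{"translation": [0.065,-0.055,0],"twist": [0,0,-0.27]},{"translation": [0.095,-0.085,0],"twist": [0,0,-0.4]},{"translation": [0.12,-0.12,0],"twist": [0,0,-0.53]},{"translation": [0.14,-0.155,0],"twist": [0,0,-0.67]},{"translation": [0.14,-0.155,0],"twist": [0,0,-0.67]},{"translation": [0.14,-0.155,0],"twist": [0,0,-0.67]}])

```text
clock: 5.05
position: [0.5852, 0.1346, 0.0833]
eef_rot: [-2.219, -2.224, 0.0]
ft_force: [-0.1, -0.4, -0.0]
opening: 0.002
grasp_force: 0.0
```

```bash
python3 - <<'E'
from h import *
snap('side','s3.png',(200,120,400,280),3)
s=env.sense();print(s['position'],s['eef_rot'],s['ft_force'])
E
```

```text
[0.58510528 0.13479388 0.08331807] [-2.21879481e+00 -2.22369261e+00 -1.14180832e-04] [ 0.23249542 -1.43234587  0.25612736]
```

View pics/s3.png

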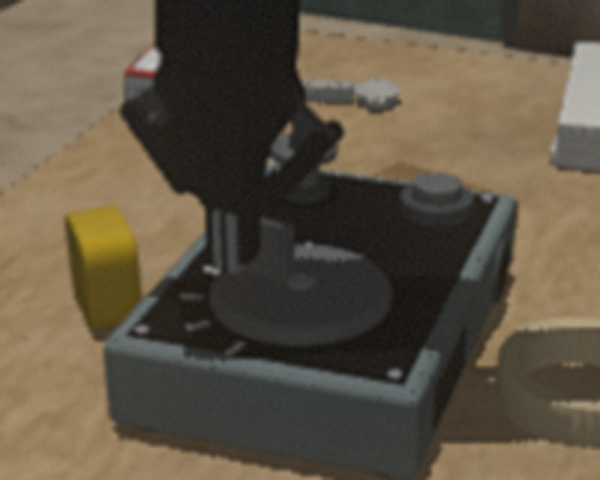

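The finger is behind the tab's anticlockwise face, with the tab's inner end visible at (278,250), rotated well on. Third click.

Emit:
step_arm(increments=[{"translation": [0.015,-0.04,0],"twist": [0,0,-0.13]},{"translation": [0.03,-0.08,0],"twist": [0,0,-0.27]},{"translation": [0.04,-0.12,0],"twist": [0,0,-0.4]},{"translation": [0.04,-0.16,0],"twist": [0,0,-0.53]},{"translation": [0.04,-0.195,0],"twist": [0,0,-0.64]},{"translation": [0.04,-0.22,0],"twist": [0,0,-0.72]},{"translation": [0.04,-0.22,0],"twist": [0,0,-0.72]},{"translation": [0.04,-0.22,0],"twist": [0,0,-0.72]}])

```text
clock: 5.9
position: [0.5891, 0.1129, 0.0833]
eef_rot: [-2.751, -1.516, 0.0]
ft_force: [0.1, -0.0, -0.7]
opening: 0.001
grasp_force: 0.0
```

Emit:
step_arm(increments=[{"translation": [0.04,0.07,0],"twist": [0,0,0]},{"translation": [0.08,0.13,0],"twist": [0,0,0]},{"translation": [0.08,0.13,0.4],"twist": [0,0,0]},{"translation": [0.08,0.13,0.8],"twist": [0,0,0]},{"translation": [-0.2,-0.3,0.8],"twist": [0,0,0]},{"translation": [-0.5,-0.7,0.8],"twist": [0,0,0]},{"translation": [-0.71,-0.95,0.8],"twist": [0,0,0]}])

```text
clock: 6.6
position: [0.5173, 0.015, 0.1636]
eef_rot: [2.753, 1.511, -0.001]
ft_force: [0.4, 0.4, 0.1]
opening: -0.005
grasp_force: 0.0
```

Emit:
step_arm(increments=[{"translation": [0,-0.4,0],"twist": [0,0,0.3]},{"translation": [0,-0.4,0],"twist": [0,0,0.3]},{"translation": [0,-0.4,0],"twist": [0,0,0.3]},{"translation": [0,-0.4,0],"twist": [0,0,0.3]}])

```text
clock: 7.0
position: [0.5187, -0.0207, 0.1635]
eef_rot: [-2.555, -1.826, -0.002]
ft_force: [-0.2, 0.1, 0.4]
opening: 0.002
grasp_force: 0.0
```

```bash
python3 - <<'E'
from h import *
snap('top','t2.png',(220,140,430,300),1);snap('side','s4.png',(200,120,400,280),2)
a=cv2.resize(cv2.imread('pics/t2.png'),(420,320),interpolation=cv2.INTER_CUBIC);b=cv2.resize(cv2.imread('pics/s4.png'),(380,304))
b=cv2.copyMakeBorder(b,0,16,0,0,cv2.BORDER_CONSTANT);cv2.imwrite('pics/b.png',np.hstack([a,b]))
s=env.sense();print(s['position'],s['eef_rot'],s['ft_force'])
E
```

```text
[ 0.51858281 -0.02043678  0.16337804] [-2.55407559e+00 -1.82813932e+00 -1.25409223e-03] [ 0.20064588  0.36651483 -0.21048027]
```

View pics/b.png

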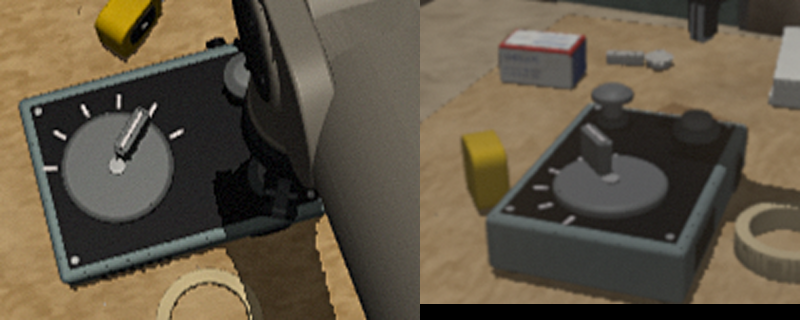

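The tab points at (153,108) in the picture, the fifth mark counted from (45,168), and the tool is above the start button. Pressing.

Emit:
step_arm(increments=[{"translation": [0,-0.01,-0.4],"twist": [0,0,0]},{"translation": [0,-0.01,-0.7],"twist": [0,0,0]},{"translation": [0,-0.01,-0.78],"twist": [0,0,0]},{"translation": [0,-0.01,-0.82],"twist": [0,0,0]},{"translation": [0,-0.01,-0.85],"twist": [0,0,0]},{"translation": [0,-0.01,-0.86],"twist": [0,0,0]},{"translation": [0,-0.01,-0.86],"twist": [0,0,0]},{"translation": [0,-0.01,-0.86],"twist": [0,0,0]}])

```text
clock: 7.9
position: [0.519, -0.0226, 0.0784]
eef_rot: [2.555, 1.826, 0.003]
ft_force: [-1.7, 2.7, 3.3]
opening: -0.001
grasp_force: 2.0
```

Emit:
step_arm(increments=[{"translation": [0,0,-0.02],"twist": [0,0,0]},{"translation": [0,0,-0.03],"twist": [0,0,0]},{"translation": [0,0,-0.03],"twist": [0,0,0]},{"translation": [0,0,-0.03],"twist": [0,0,0]}])

```text
clock: 8.3
position: [0.5193, -0.0227, 0.0769]
eef_rot: [2.555, 1.826, 0.003]
ft_force: [-5.4, 2.5, 16.3]
opening: -0.003
grasp_force: 8.0
```

Emit:
step_arm(increments=[{"translation": [0,0,-0.01],"twist": [0,0,0]},{"translation": [0,0,-0.01],"twist": [0,0,0]},{"translation": [0,0,-0.01],"twist": [0,0,0]}])

```text
clock: 8.6
position: [0.5193, -0.0227, 0.0769]
eef_rot: [2.555, 1.825, 0.003]
ft_force: [-8.6, 2.4, 20.6]
opening: -0.002
grasp_force: 10.6
```

Emit:
step_arm(increments=[{"translation": [0,0,0.05],"twist": [0,0,0]},{"translation": [0,0,0.2],"twist": [0,0,0]},{"translation": [0,0,0.6],"twist": [0,0,0]},{"translation": [0,0,1],"twist": [0,0,0]},{"translation": [0,0,1],"twist": [0,0,0]}])

```text
clock: 9.1
position: [0.5235, -0.0242, 0.1793]
eef_rot: [2.549, 1.819, 0.017]
ft_force: [1.1, -0.5, 0.2]
opening: -0.003
grasp_force: 0.0
```

Emit:
step_arm(increments=[{"translation": [-0.4,-0.4,0.3],"twist": [0,0,0]},{"translation": [-0.8,-0.8,0.5],"twist": [0,0,0]},{"translation": [-1,-1,0.5],"twist": [0,0,0]},{"translation": [-1,-1,0.5],"twist": [0,0,0]},{"translation": [-1,-1,0.5],"twist": [0,0,0]}])

```text
clock: 9.6
position: [0.4178, -0.1254, 0.2233]
eef_rot: [2.559, 1.819, 0.001]
ft_force: [0.3, 0.4, -1.1]
opening: -0.001
grasp_force: 0.0
```

```bash
python3 - <<'E'
from h import *
snap('top','t5.png',(220,140,430,340),1);snap('side','s5.png',(200,120,400,280),2)
a=cv2.resize(cv2.imread('pics/t5.png'),(420,400),interpolation=cv2.INTER_CUBIC);b=cv2.resize(cv2.imread('pics/s5.png'),(380,304))
b=cv2.copyMakeBorder(b,0,96,0,0,cv2.BORDER_CONSTANT);cv2.imwrite('pics/b2.png',np.hstack([a,b]))
E
```

```text
(no output)
```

View pics/b2.png

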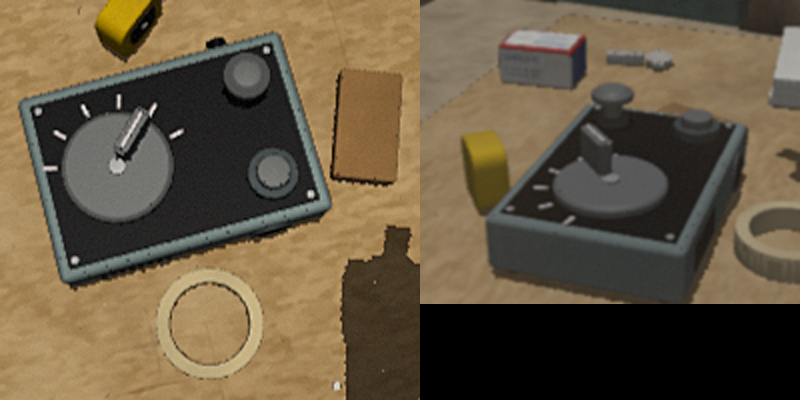

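The tab is still at mark 5 (153,108), the start button at (273,172) is back out, the loose things haven't moved and the arm is clear. Handing in.

```bash
python3 -c "
from workcell import sign_off
print(sign_off())"
```

```text
the job is handed in; nothing more can be done
None
```

The dial was pushed three clicks from mark 2 and rests at mark 5. The start button was then pressed in about 6 mm (full travel) and sprang back, the stop button and loose things were left alone, and the job was handed in at about 10 s; no verdict was returned.

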